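# Feel the plate gap with the green blade gauge and hold it there

## Robot

A 7-joint arm with a two-finger parallel gripper is mounted at the origin on a cart in front of the work surface, level with it; the furniture and walls round the work are solid. World frame = base frame: x ahead of the robot, y to its left, z up, the work surface at z = 0. Lengths are in m, angles in rad, forces in N, time in s.
With the tool pointing down it reaches from about 0.4 to 0.85 m from the base axis. Payload 6.9 kg.
Tool frame: the origin (TCP) lies midway between the tips of the shut fingers; the grasp point (between the pads) lies 19 mm behind it; z points along the fingers, y is the line along which they close (so a half turn about z gives the same grasp; the last joint's range is limited). The gripper opens to 85 mm and grips with 20 to 120 N. Pads are 22 mm wide; open, the fingers measure 114 mm over their backs; the gripper's body (76 mm by 85 mm) begins 54 mm behind the grasp point. The pads swing forward as they close: fully open they stand 13 mm farther back than shut.
Start: joints at [-1.117, 0.507, -0.238, 1.5, 0.126, 1.149, -0.155], TCP at [0.214, 0.587, 0.231] pointing down, gripper open.
Joint ranges: [-3.08, 3.08], [-0.24, 2.05], [-1.43, 1.35], [0, 2.5], [-1.52, 4.66], [0.17, 1.96], [-2.89, 2.89]. Speed limits (rad/s): [2.39, 2.39, 3.14, 3.14, 3.14, 3.14, 3.14].

## Interface

Orientations are given as [roll, pitch, yaw] about the fixed x, y, z axes, in that order (R = Rz(yaw) Ry(pitch) Rx(roll)).
In Python, from workcell import manip, eyes gives the robot as it stands. The module is installed in compiled form; this text tells all that it offers.
- The arm moves only by the shell command python3 -m jog 'ROWS' [FORCE]. ROWS is a JSON list of rows, 1 to 8 of them, each written [[dx, dy, dz], [rx, ry, rz], opening]: dx, dy, dz in m, then a rotation vector rx, ry, rz in rad, then the finger opening in m; each row is the pose to reach, as a shift and turn from the pose commanded when the command began, along the tool's axes at that moment; what a row does not reach only later rows make up. A row lasts 1/10 s, in which the tool goes at most 0.05 m and 0.15 rad, less where a joint would pass 70% of its speed; a pose out of reach is approached as far as the arm can. The fingers move at their own pace and stop on an object; FORCE is the grip in N (left out, the last holds). Time passes only in rows, so rows that do not move let the fingers close. It prints the time, the measured TCP pose, the force, the opening and the grip force at its end. Input that does not fit is refused with a message, and nothing moves.
- manip.sense(): the state, without advancing time (a new reading comes with each control period).
- eyes.camera(name): name is "scene" or "top" or "wrist"; returns a dict with "frame" (384x512x3 uint8, red, green, blue), "depth" (384x512 float32, m along the optical axis (not along the pixel's ray), 0 where there is no reading), "mtx" (3x3 intrinsics, pixels), "D" ([k1, k2, p1, p2, k3] as OpenCV has them; the pictures are not rectified), "R" (3x3) and "t" (3): a world point X has camera coordinates R X + t. Camera axes: x right, y down, z forward; pixel columns grow to the right and rows downward; lengths in m; the calibration is good to about 2 mm. A picture is of the moment at which its call begins.
- manip.job_done(): hands the job in; it is judged then, once.
The state is a dict: "time_s": time; "q": joint angles; "joint_vel": joint speeds; "joint_efforts": joint torques, N m; "eef_pos": TCP position; "tool_rot": TCP orientation; "contact_force": force on the tool from outside, world axes, zero at the start; "moment": the same for the moment, N m; "finger_gap": finger opening in m; "gripper_force": force on a finger pad.
Only numpy, scipy, OpenCV 4.12 (cv2) and the standard library are available. Lean on these libraries where they do the work, as an engineer would, in place of code of your own. Each camera call takes 0.05 s, during which the arm holds its last target. There are 200 camera calls.

## Task

Check the gap of the plate rig: take the green-handled blade gauge out of its stand, bring it over the rig and slide its blade down between the two steel plates until it drags snugly, gripped by both plates with the sprung plate pushed back only a millimetre or two. Finish while holding the gauge still and upright at that depth, without letting go; do not drive the blade on to the bottom of the plates or force them apart. Leave the red gauge and the other things on the bench alone.

Things in the scene. Friction and masses are not known exactly. Their poses are not given: they have to be found in the camera images.
- gauge_green: gauge to use, 70 g: green handle 36 x 14 x 50 mm (x, y, z), origin at the centre of its underside, z up; grip it across y (14 mm), 28 mm above the origin. A steel blade 24 wide (x), 4 thick (y), 85 mm long hangs from it. At the start the blade hangs in a slot of the stand and the handle rests on the stand's top, underside 105 mm above the bench; lift 150 mm straight up. A half turn changes nothing
- green_tip (a point): middle of the blunt lower end of the green gauge's blade, 85 mm below the gauge's origin. The blade is springy at its root: the tip gives about 5 mm sideways (along y) per 1 N and springs back
- gauge_red: the other gauge, red handle of the same size and a 5.5 mm thick blade, in the other slot of the stand, its top 155 mm above the bench; not to be used: carry the green gauge's blade clear above it
- gauge_stand: grey fixed stand, foot 80 x 180 mm, top plate 55 x 180 mm, its top 105 mm high; two slots (30 x 8 mm) lie 80 mm apart along its y, 40 mm either side of the middle. Origin at the centre of its underside. Either gauge may be in either slot
- gap_rig: fixed rig: aluminium base 90 x 180 x 12 mm, origin under its centre, z up; two upright steel plates 50 mm wide (x) face each other along y between grey brackets. The blade goes in from above, its width along the rig's x. Flared lips from 103 mm height (mouth 26 mm) down to 92 mm, then the faces converge (0.11 mm per mm) from a gap of 7.9 to 9.1 mm at height 92 mm to 0.2 to 1.4 mm at 22 mm
- set_edge (a point): on the set plate (rig's -y side): middle of the upper edge of its converging face, at height 92 mm, just below the flared lip. The set plate has been put somewhere in a 1.2 mm range and does not yield
- spring_edge (a point): on the sprung plate (rig's +y side, blue back, springs behind): the same point of its face at height 92 mm. The gap's middle lies half-way between set_edge and spring_edge. The blade starts to touch both plates with its tip 46 to 57 mm above the bench, depending on the setting; it must stay above 24 mm
- spring_plate (a joint): how far the sprung plate is pushed back from rest, m (0 to 0.012), growing as the blade wedges it away. Spring 3 N per mm after 1 N preload: pushing the blade down drags with about 2 N at 0.4 mm, 4 N at 1.1 mm, 8 N at 2.6 mm (friction varies by a fifth). The reading is noisy: judge by the drag
- set_plate: the set plate itself (steel plate 50 x 8 x 70 mm with a dark back); origin coincides with gap_rig's, shifted up to 1.2 mm towards the rig's -y
- vial_near: bystander: screw-cap sample vial, 20 mm thick, 77 mm tall, standing loose behind the work; origin at its underside
- vial_far: bystander: a second vial like it
- dish_small: bystander: small porcelain dish, 49 mm wide, 21 mm high, loose; origin at its underside
Not all that is in view belongs to the job. There is more than one size of the gauge_green; the job needs the largest.

How it is judged:
By the outcome, as a careful person would: the job done as asked, in the order asked, and still so for the second after the job is handed in, while the arm keeps its last pose, push and grip.
It also fails if it takes over 42 s, if anything falls off the work surface, if the arm or the gripper's body presses on something with over 40 N, if the wrist force passes 120 N, or if a joint passes its speed limit or range.

## Working session

There is one attempt and no reset: what is moved stays moved. The work goes in short steps, Python scripts to look and compute and a shell command to move; the robot and the scene stay as the last step left them, time stands still between calls to the robot, and variables do not carry over. Pictures are saved under pics/ and viewed, at most 10 in all, crops included, and the job is handed in when it is done.

```bash
mkdir -p pics
cat > h.py <<'E'
import numpy as np, cv2, pickle
from workcell import manip, eyes
from scipy.spatial.transform import Rotation as Ro
def cloud(c):
    h,w=c["depth"].shape
    u,v=np.meshgrid(np.arange(w),np.arange(h))
    p=cv2.undistortPoints(np.stack([u,v],-1).reshape(-1,1,2).astype(float),c["mtx"],c["D"]).reshape(h,w,2)
    d=c["depth"][...,None]
    P=np.concatenate([p*d,d],-1)
    return (P-c["t"])@c["R"]
def grab(n):
    c=eyes.camera(n); return c
E
python3 - <<'E'
from h import *
s=manip.sense(); print({k:np.round(v,3) for k,v in s.items()})
cs={n:grab(n) for n in("scene","top","wrist")}
pickle.dump(cs,open("c0.pkl","wb"))
for n,c in cs.items(): print(n, np.round(-c["R"].T@c["t"],3), np.round(c["mtx"],1).tolist())
cv2.imwrite("pics/a.png",cv2.cvtColor(np.hstack([cv2.resize(cs["scene"]["frame"],(800,600))]),cv2.COLOR_RGB2BGR))
cv2.imwrite("pics/b.png",cv2.cvtColor(cv2.resize(cs["top"]["frame"],(800,600)),cv2.COLOR_RGB2BGR))
E
```

```text
{'time_s': np.float64(0.0), 'q': array([-1.117,  0.508, -0.238,  1.501,  0.126,  1.149, -0.155]), 'joint_vel': array([ 0.003, -0.001,  0.   , -0.001, -0.001,  0.002,  0.   ]), 'joint_efforts': array([ 1.0000e-03, -6.2058e+01, -2.1860e+00, -2.4965e+01,  1.3000e-02,
        1.2000e-02, -0.0000e+00]), 'eef_pos': array([0.213, 0.587, 0.23 ]), 'tool_rot': array([-3.14 ,  0.   ,  2.793]), 'contact_force': array([1.066, 0.058, 0.264]), 'moment': array([-0.042, -0.032,  0.061]), 'gripper_force': np.float64(0.0), 'finger_gap': np.float64(0.086)}
scene [ 0.127 -0.521  0.759] [[484.9, 0.0, 259.0], [0.0, 484.9, 195.4], [0.0, 0.0, 1.0]]
top [0.419 0.045 0.995] [[463.6, 0.0, 264.3], [0.0, 463.6, 191.4], [0.0, 0.0, 1.0]]
wrist [0.141 0.613 0.374] [[315.6, 0.0, 252.9], [0.0, 315.6, 195.7], [0.0, 0.0, 1.0]]
```

View pics/a.png

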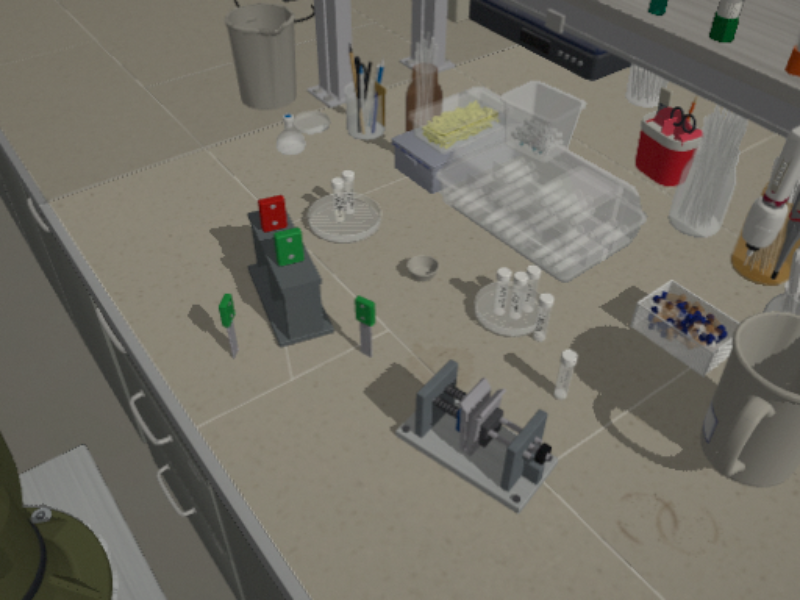

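View pics/b.png

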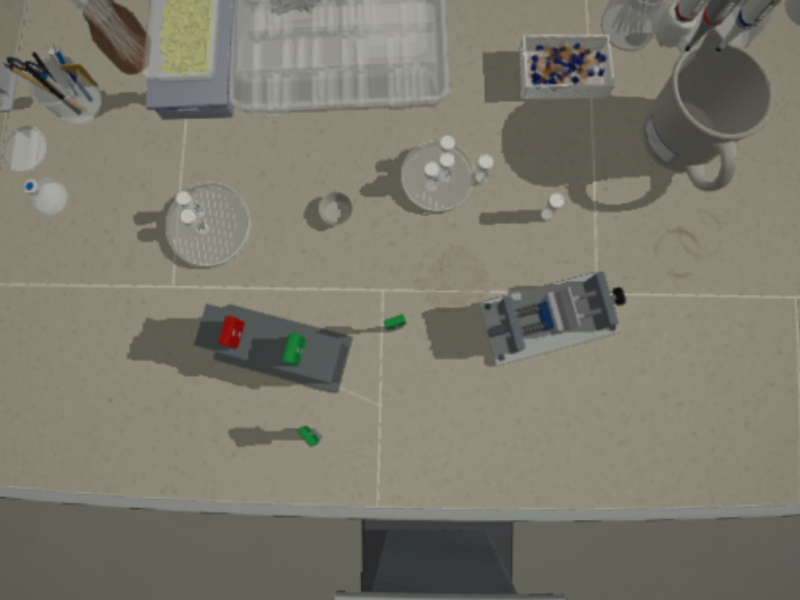

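The scene view (800x600 scale) shows the stand with red (272,213) and green (289,246) gauges, and the rig around (480,435). Green candidates in the top view: (294,349) in the stand's slot, and two smaller loose ones at (395,322) and (308,436). The one in the stand fits, being the largest and in the slot. I'll measure it and confirm it in a crop.

Run:
```python
from h import *
cs=pickle.load(open("c0.pkl","rb"))
for n in("top","scene"):
    c=cs[n];W=cloud(c);hsv=cv2.cvtColor(c["frame"],cv2.COLOR_RGB2HSV)
    for nm,lo,hi in(("green",(50,150,60),(80,255,255)),("red",(0,190,80),(6,255,255)),("blue",(100,120,30),(125,255,255))):
        m=cv2.inRange(hsv,lo,hi)
        k,l,st,ce=cv2.connectedComponentsWithStats(m)
        for i in range(1,k):
            if st[i,4]<25: continue
            P=W[l==i]; P=P[np.isfinite(P).all(1)]
            if nm=="blue" and not(-.3<np.median(P[:,1])<0.1 and np.median(P[:,0])<.6): continue
            zt=np.percentile(P[:,2],95); T=P[P[:,2]>zt-.006]
            r=cv2.minAreaRect((T[:,:2]*1000).astype(np.float32))
            print(n,nm,ce[i].round(),st[i,4],"ztop",zt.round(4),"med",np.median(T,0).round(4),"rect mm",np.round(r[0],1),np.round(r[1],1),round(r[2],1), "zmin",P[:,2].min().round(3))
# stand top and rig base in top view
c=cs["top"];W=cloud(c)
z=W[...,2]
def rect(m,nm):
    k,l,st,ce=cv2.connectedComponentsWithStats(m.astype(np.uint8))
    for i in range(1,k):
        if st[i,4]>150:
            r=cv2.minAreaRect((W[l==i][:,:2]*1000).astype(np.float32)); print(nm,ce[i].round(),st[i,4],np.round(r[0],1),np.round(r[1],1),round(r[2],1),np.median(z[l==i]).round(4))
X=W[...,0];Y=W[...,1]
rect((abs(z-.105)<.007)&(X<.6)&(Y>-.3)&(Y<.4),"z105")
rect((abs(z-.012)<.006)&(X<.6)&(Y>-.3)&(Y<-.0),"z12")
A=cv2.resize(c["frame"][170:240,300:405],(800,533),interpolation=cv2.INTER_CUBIC)
cv2.imwrite("pics/c.png",A[...,::-1])
B=cv2.resize(cs["scene"]["frame"][120:235,130:250],(600,575),interpolation=cv2.INTER_CUBIC)
cv2.imwrite("pics/d.png",B[...,::-1])
```

```text
top green [252. 206.] 68 ztop 0.1032 med [0.5148 0.0795 0.1009] rect mm [514.4  79. ] [ 9.1 24. ] 22.0 zmin 0.087
top green [187. 223.] 190 ztop 0.1567 med [0.4753 0.1977 0.1541] rect mm [453.  123.5] [169.6  34.1] 73.2 zmin 0.111
top green [197. 279.] 82 ztop 0.1031 med [0.3705 0.1843 0.1005] rect mm [388.5 117.3] [ 22.2 155.5] 15.0 zmin 0.069
top red [147. 212.] 201 ztop 0.1566 med [0.4948 0.2749 0.1541] rect mm [494.7 275.3] [13.8 33.2] 73.7 zmin 0.112
top blue [349. 202.] 97 ztop 0.0774 med [ 0.5288 -0.1136  0.0752] rect mm [ 528.2 -114.3] [35.1  9.2] 15.7 zmin 0.056
scene green [467.  19.] 89 ztop 0.4378 med [ 0.8981 -0.0875  0.4346] rect mm [897.4 -87. ] [ 5.5 12.5] 59.2 zmin 0.412
scene green [184. 157.] 334 ztop 0.1552 med [0.4747 0.1938 0.1541] rect mm [ 296.9 -154.9] [807.2  32.7] 62.8 zmin 0.107
scene green [144. 198.] 123 ztop 0.1021 med [0.3699 0.1792 0.1   ] rect mm [ 247.1 -162.7] [756.1  16.4] 70.2 zmin 0.068
scene green [234. 198.] 157 ztop 0.1016 med [0.5153 0.0761 0.0996] rect mm [516.8  77.3] [13.2 24. ] 15.2 zmin 0.066
scene red [174. 136.] 297 ztop 0.1551 med [0.4941 0.2712 0.1538] rect mm [ 320.2 -123.9] [883.2  32.1] 66.1 zmin 0.106
z105 [173. 220.] 2095 [484.7 237.2] [181.   55.6] 76.3 0.1045
z12 [352. 186.] 430 [ 569.  -138.9] [ 25.5 122.1] 15.3 0.0117
z12 [344. 215.] 1139 [ 532.4 -130.8] [ 90.2 179.4] 15.4 0.0116
```

View pics/c.png

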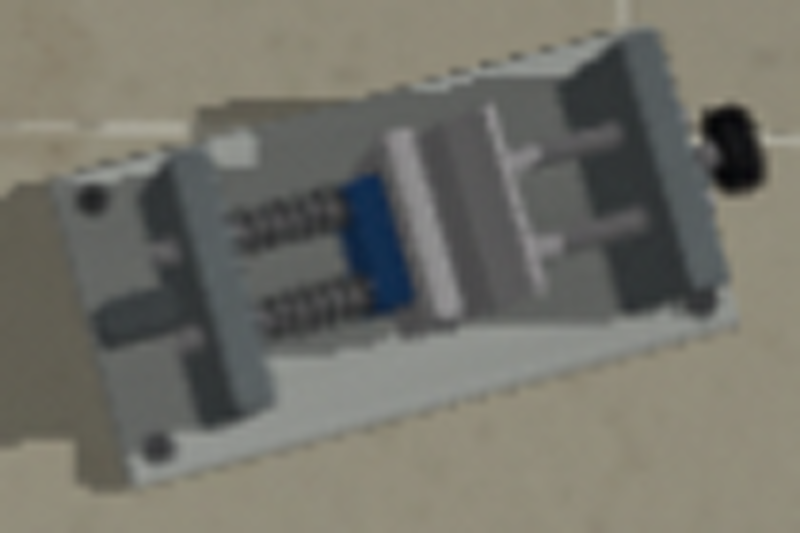

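View pics/d.png

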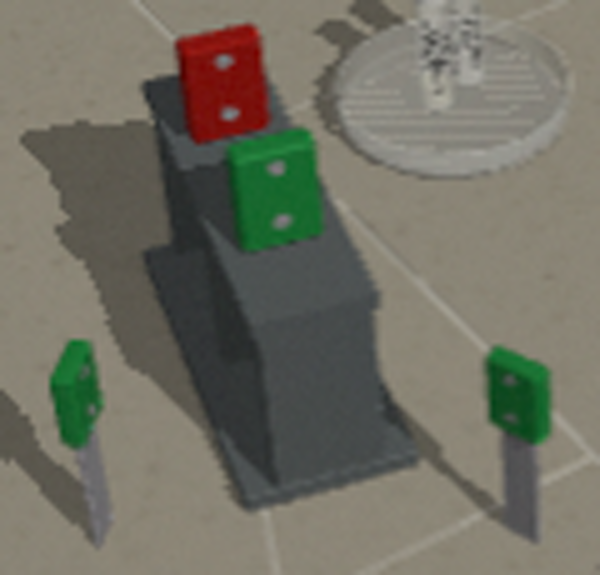

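The crops show that the gauge in the stand (crop px 275,190) is clearly larger than the two loose ones, and its top is at 0.155 m, so it's the one to use. The rig crop shows the blue sprung plate on the left and the set plate on the right. The measured sizes (stand 181x56, rig 90x179 mm) match the ones given. Moving now.

```bash
cat >> h.py <<'E'
def plan(p,ydir_deg):
    """shift/turn in tool axes to bring TCP to p with tool y along ydir (deg), pointing down"""
    s=manip.sense(); R=Ro.from_euler('xyz',s["tool_rot"])
    yaw=np.radians(ydir_deg+90)
    T=Ro.from_euler('xyz',[np.pi,0,yaw])
    print("t",round(s["time_s"],2),"pos",s["eef_pos"].round(4),"F",s["contact_force"].round(2))
    print("shift",R.inv().apply(np.array(p)-s["eef_pos"]).round(4),"rot",(R.inv()*T).as_rotvec().round(4))
E
python3 - <<'E'
from h import *
plan([.4752,.1978,.231],76.1)
cs=pickle.load(open("c0.pkl","rb"))
a=np.radians(15.4);ex=np.array([np.cos(a),np.sin(a)]);ey=np.array([-ex[1],ex[0]])
for n in("top","scene"):
    W=cloud(cs[n]);d=W[...,:2]-[.5324,-.1308];x=d@ex;y=d@ey;z=W[...,2]
    m=(abs(x)<.022)&(abs(y)<.03)&(z>.06)&(z<.12)
    print(n)
    for lo in np.arange(-.03,.03,.002):
        k=m&(y>=lo)&(y<lo+.002)
        if k.sum()>2: print((1000*lo).round(),k.sum(),np.percentile(z[k],[5,50,95]).round(4))
    k=m&(z>.098); print("x range",np.percentile(x[(abs(y)<.03)&(z>.098)&(abs(x)<.05)&(z<.12)],[1,50,99]).round(4))
E
python3 -m jog '[[[-0.379, -0.276, 0], [0, 0, -0.107], 0.05], [[-0.379, -0.276, 0], [0, 0, -0.107], 0.05], [[-0.379, -0.276, 0], [0, 0, -0.107], 0.05], [[-0.379, -0.276, 0], [0, 0, -0.107], 0.05], [[-0.379, -0.276, 0], [0, 0, -0.107], 0.05], [[-0.379, -0.276, 0], [0, 0, -0.107], 0.05], [[-0.379, -0.276, 0], [0, 0, -0.107], 0.05], [[-0.379, -0.276, 0], [0, 0, -0.107], 0.05]]' 60
python3 -c "
from h import *
plan([.4752,.1978,.231],76.1)"
```

```text
t 0.15 pos [0.2135 0.587  0.2306] F [-0.43  0.37 -0.07]
shift [-0.3789 -0.2763  0.    ] rot [-1.400e-03 -1.000e-04 -1.063e-01]
top
-30.0 7 [0.0656 0.0681 0.0713]
-28.0 6 [0.0659 0.0666 0.0692]
-26.0 5 [0.0661 0.0669 0.0701]
-18.0 5 [0.0981 0.0988 0.0992]
-16.0 18 [0.0998 0.1014 0.1035]
-14.0 24 [0.0987 0.1022 0.1048]
-12.0 25 [0.0971 0.0997 0.1027]
-10.0 32 [0.0932 0.0975 0.1016]
-8.0 29 [0.0921 0.0949 0.0985]
-6.0 37 [0.0835 0.0921 0.0957]
-4.0 78 [0.0624 0.0753 0.0905]
4.0 14 [0.0911 0.0928 0.0944]
6.0 14 [0.0925 0.0946 0.097 ]
8.0 18 [0.0951 0.0974 0.0988]
10.0 26 [0.0696 0.0982 0.1011]
12.0 35 [0.0737 0.0985 0.1038]
14.0 42 [0.0735 0.0998 0.105 ]
16.0 29 [0.0736 0.0767 0.1027]
18.0 18 [0.0725 0.075  0.0792]
20.0 33 [0.063  0.0719 0.0765]
22.0 9 [0.0652 0.0698 0.0708]
24.0 14 [0.0633 0.0681 0.071 ]
26.0 6 [0.0646 0.0674 0.07  ]
28.0 17 [0.0623 0.0676 0.073 ]
x range [-0.0243  0.0018  0.0248]
scene
-30.0 6 [0.066  0.0673 0.0695]
-28.0 9 [0.0631 0.0675 0.069 ]
-26.0 8 [0.0654 0.0665 0.0694]
-24.0 48 [0.0616 0.0694 0.077 ]
-22.0 22 [0.0665 0.0748 0.0768]
-20.0 28 [0.0647 0.0748 0.078
[... 244 characters left out ...]
5 0.0933]
4.0 30 [0.0906 0.0936 0.0966]
6.0 39 [0.0935 0.097  0.1004]
8.0 27 [0.0862 0.0982 0.1008]
10.0 35 [0.0981 0.101  0.1038]
12.0 14 [0.0998 0.1018 0.1033]
14.0 9 [0.0797 0.0996 0.1005]
16.0 7 [0.0636 0.0716 0.0765]
18.0 6 [0.065  0.0747 0.0754]
20.0 7 [0.0613 0.0659 0.0731]
22.0 3 [0.0685 0.0686 0.0691]
24.0 4 [0.0611 0.0666 0.0679]
26.0 13 [0.0634 0.0688 0.0704]
28.0 3 [0.068  0.0686 0.0705]
x range [-0.0239  0.0005  0.0256]
time_s: 0.95
eef_pos: [0.4377, 0.2536, 0.2313]
tool_rot: [3.142, -0.0, 2.9]
contact_force: [0.7, 0.5, -0.2]
finger_gap: 0.0502
gripper_force: 0.0
t 0.95 pos [0.4377 0.2536 0.2313] F [ 0.69  0.52 -0.18]
shift [-0.0498 -0.0452  0.0003] rot [ 0.     -0.      0.0009]
```

```bash
python3 -m jog '[[[-0.05, -0.046, 0], [0, 0, 0], 0.05], [[-0.05, -0.046, 0], [0, 0, 0], 0.05], [[-0.05, -0.046, 0], [0, 0, 0], 0.05], [[-0.05, -0.046, 0], [0, 0, 0], 0.05]]'
python3 - <<'E'
from h import *
plan([.4752,.1973,.114],76.1)
c=grab("wrist");W=cloud(c);hsv=cv2.cvtColor(c["frame"],cv2.COLOR_RGB2HSV)
m=cv2.inRange(hsv,(50,150,40),(80,255,255));k,l,st,ce=cv2.connectedComponentsWithStats(m)
for i in range(1,k):
    if st[i,4]<100: continue
    P=W[l==i];T=P[(P[:,2]>.15)&(P[:,2]<.17)]
    if len(T)<20: continue
    r=cv2.minAreaRect((T[:,:2]*1000).astype(np.float32));print(ce[i].round(),len(T),T.mean(0).round(4),r)
cv2.imwrite("pics/e.png",c["frame"][...,::-1])
E
```

```text
time_s: 1.35
eef_pos: [0.4742, 0.1993, 0.2311]
tool_rot: [3.141, -0.001, 2.899]
contact_force: [0.1, 0.9, -0.2]
finger_gap: 0.0501
gripper_force: 0.0
t 1.35 pos [0.4742 0.1993 0.2311] F [ 0.13  0.88 -0.2 ]
shift [-0.0016 -0.0017  0.1171] rot [ 0.0002 -0.0008  0.0004]
[251. 201.] 797 [0.4758 0.1974 0.1555] ((477.01300048828125, 197.189697265625), (12.808366775512695, 35.40748977661133), 75.92314147949219)
```

View pics/e.png

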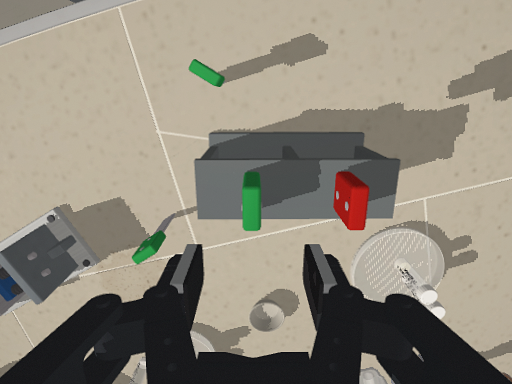

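The wrist view puts the green handle at (251,201), midway between the fingers, and the red one at (350,200) outside them. All three views agree to within 2 mm. Descending and gripping.

```bash
python3 -m jog '[[[-0.002, -0.002, 0.04], [0, 0, 0], 0.05], [[-0.002, -0.002, 0.08], [0, 0, 0], 0.05], [[-0.002, -0.002, 0.105], [0, 0, 0], 0.05], [[-0.002, -0.002, 0.117], [0, 0, 0], 0.05], [[-0.002, -0.002, 0.117], [0, 0, 0], 0.05], [[-0.002, -0.002, 0.117], [0, 0, 0], 0.05]]' && python3 -m jog '[[[0, 0, 0], [0, 0, 0], 0.0], [[0, 0, 0], [0, 0, 0], 0.0], [[0, 0, 0], [0, 0, 0], 0.0], [[0, 0, 0], [0, 0, 0], 0.0], [[0, 0, 0], [0, 0, 0], 0.0], [[0, 0, 0], [0, 0, 0], 0.0]]' 60
```

```text
time_s: 2.0
eef_pos: [0.4763, 0.1976, 0.1152]
tool_rot: [3.141, 0.001, 2.901]
contact_force: [-0.3, -0.4, 0.2]
finger_gap: 0.05
gripper_force: 0.0
time_s: 2.6
eef_pos: [0.4766, 0.1968, 0.1154]
tool_rot: [3.14, 0.002, 2.9]
contact_force: [-0.5, 0.5, 7.0]
finger_gap: 0.0133
gripper_force: 58.3
```

```bash
python3 -m jog '[[[0, 0, -0.01], [0, 0, 0], 0], [[0, 0, -0.04], [0, 0, 0], 0], [[0, 0, -0.08], [0, 0, 0], 0], [[0, 0, -0.12], [0, 0, 0], 0], [[0, 0, -0.15], [0, 0, 0], 0], [[0, 0, -0.15], [0, 0, 0], 0], [[0, 0, -0.15], [0, 0, 0], 0]]'
python3 - <<'E'
from h import *
a=np.radians(15.4);ex=np.array([np.cos(a),np.sin(a)]);ey=np.array([-ex[1],ex[0]])
c=np.array([.5324,-.1308]);print(c)
plan([*c,.265],105.4)
for n in("wrist","scene"):
    k=grab(n);W=cloud(k);cv2.imwrite(f"pics/f{n}.png",k["frame"][...,::-1])
E
```

```text
time_s: 3.3
eef_pos: [0.476, 0.1964, 0.265]
tool_rot: [3.141, 0.001, 2.9]
contact_force: [0.2, -0.2, -1.8]
finger_gap: 0.0135
gripper_force: 58.7
[ 0.5324 -0.1308]
t 3.3 pos [0.476  0.1964 0.265 ] F [ 0.2  -0.16 -1.78]
shift [-0.1332 -0.3041 -0.    ] rot [ 4.000e-04  1.400e-03 -5.108e-01]
```

View pics/fscene.png

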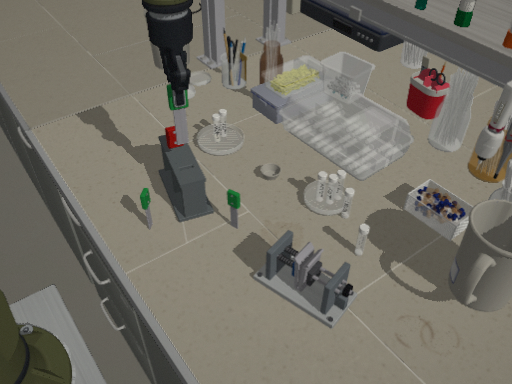

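The scene view shows the green gauge lifted clear at (178,100), with the blade free of the slot and red left in place. Carrying it over the rig, with the tip at about 0.17 m.

```bash
python3 -m jog '[[[-0.018, -0.041, 0], [0, 0, -0.07], 0], [[-0.035, -0.08, 0], [0, 0, -0.14], 0], [[-0.053, -0.122, 0], [0, 0, -0.21], 0], [[-0.07, -0.16, 0], [0, 0, -0.28], 0], [[-0.088, -0.2, 0], [0, 0, -0.35], 0], [[-0.105, -0.24, 0], [0, 0, -0.42], 0], [[-0.12, -0.275, 0], [0, 0, -0.47], 0], [[-0.133, -0.304, 0], [0, 0, -0.511], 0]]' && python3 -m jog '[[[0, 0, 0], [0, 0, 0], 0], [[0, 0, 0], [0, 0, 0], 0], [[0, 0, 0], [0, 0, 0], 0], [[0, 0, 0], [0, 0, 0], 0]]'
python3 - <<'E'
from h import *
plan([.5324,-.1308,.265],105.4)
s=manip.sense()
cs={n:grab(n) for n in("scene","top","wrist")};pickle.dump(cs,open("c1.pkl","wb"))
k=cs["scene"]["frame"][150:330,200:390];A=cv2.resize(k,(600,568),interpolation=cv2.INTER_CUBIC)
cv2.imwrite("pics/g.png",A[...,::-1])
cv2.imwrite("pics/h.png",cs["wrist"]["frame"][...,::-1])
# blade tip & rig lips: measured in rig frame in scene/wrist
a=np.radians(15.4);ex=np.array([np.cos(a),np.sin(a)]);ey=np.array([-ex[1],ex[0]])
for n in("scene","wrist","top"):
    W=cloud(cs[n]);d=W[...,:2]-[.5324,-.1308];x=d@ex;y=d@ey;z=W[...,2]
    b=(abs(x)<.03)&(abs(y)<.03)&(z>.176)&(z<.235)
    print(n,"blade",b.sum(),np.median(x[b]),np.median(y[b]),np.percentile(y[b],[5,95]) if b.sum() else 0)
    g=(abs(x)<.022)&(abs(y)<.025)&(z>.0985)&(z<.108)
    for sg in(-1,1):
        q=g&(y*sg>5e-3);print(" lip",sg,q.sum(),np.median(y[q]).round(4) if q.sum() else None, np.percentile(y[q],[5,95]).round(4) if q.sum() else None)
    f=(abs(z-.012)<.004)&(abs(x)<.06)&(abs(y)<.11)
    if f.sum()>200: print(" base",cv2.minAreaRect((np.stack([x[f],y[f]],-1)*1000).astype(np.float32)))
E
```

```text
time_s: 4.2
eef_pos: [0.5315, -0.1331, 0.2627]
tool_rot: [3.141, -0.003, -2.872]
contact_force: [0.2, -0.3, -1.5]
finger_gap: 0.0131
gripper_force: 58.7
time_s: 4.6
eef_pos: [0.5322, -0.129, 0.264]
tool_rot: [3.141, -0.001, -2.87]
contact_force: [0.5, -0.1, -0.8]
finger_gap: 0.0131
gripper_force: 58.8
t 4.6 pos [ 0.5322 -0.129   0.264 ] F [ 0.52 -0.07 -0.81]
shift [ 0.0003 -0.0018 -0.001 ] rot [ 0.0008 -0.0005  0.0024]
scene blade 229 -0.0038264380668518974 0.00029802663344906773 [-0.00055716  0.00310612]
 lip -1 63 -0.0152 [-0.0177 -0.0114]
 lip 1 76 0.0111 [0.0073 0.0143]
 base ((1.1542549133300781, -1.5332565307617188), (92.54011535644531, 180.961669921875), 1.0769221782684326)
wrist blade 162 -0.010980958901345319 0.0003704471858170452 [-0.00155421  0.00186292]
 lip -1 322 -0.0153 [-0.0186 -0.0116]
 lip 1 322 0.0096 [0.0064 0.0133]
 base ((2.4054832458496094, -2.0616912841796875), (89.54483032226562, 179.46156311035156), 0.1955757886171341)
top blade 38 -0.010100139879976777 0.004501164412411625 [0.00338455 0.00506699]
 lip -1 25 -0.0119 [-0.0155 -0.0081]
 lip 1 52 0.014 [0.0103 0.0161]
 base ((0.16506195068359375, 0.2247772216796875), (90.43907165527344, 179.15390014648438), 0.11745540797710419)
```

View pics/g.png

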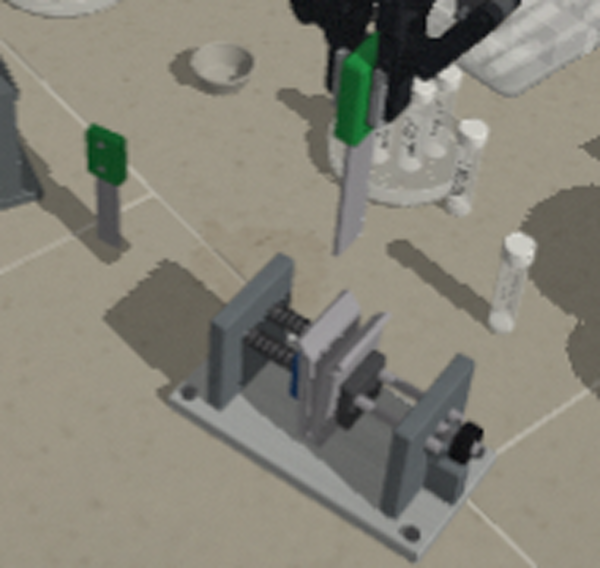

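View pics/h.png

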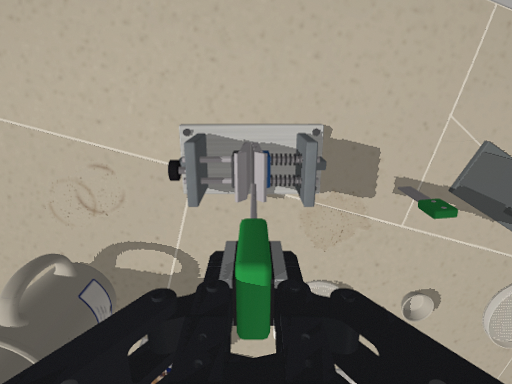

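The crop shows the blade upright above the rig, its tip at (345,250), and the wrist view shows the blade at (254,215) with the slot at about (250,175). Relative offsets from the three views agree that the blade needs about 3 mm towards rig -y. I'll apply that, lower to just above the mouth and re-check numerically.

```bash
python3 -m jog '[[[-0.001, -0.003, 0.01], [0, 0, 0], 0], [[-0.001, -0.003, 0.025], [0, 0, 0], 0], [[-0.001, -0.003, 0.04], [0, 0, 0], 0], [[-0.001, -0.003, 0.05], [0, 0, 0], 0], [[-0.001, -0.003, 0.05], [0, 0, 0], 0], [[-0.001, -0.003, 0.05], [0, 0, 0], 0], [[-0.001, -0.003, 0.05], [0, 0, 0], 0], [[-0.001, -0.003, 0.05], [0, 0, 0], 0]]'
cat > m.py <<'E'
from h import *
a=np.radians(15.4);ex=np.array([np.cos(a),np.sin(a)]);ey=np.array([-ex[1],ex[0]])
s=manip.sense();tip=s["eef_pos"][2]-.0954
print("TCP rig",(s["eef_pos"][:2]-[.5324,-.1308])@ex,(s["eef_pos"][:2]-[.5324,-.1308])@ey,"z",s["eef_pos"][2],"tip",tip,s["tool_rot"])
for n in("scene","wrist","top"):
    c=grab(n);W=cloud(c);d=W[...,:2]-[.5324,-.1308];x=d@ex;y=d@ey;z=W[...,2]
    b=(abs(x)<.03)&(abs(y)<.02)&(z>tip+.004)&(z<tip+.08)
    print(n,"blade",b.sum(),"x",np.percentile(x[b],[5,95]).round(4),"y",np.percentile(y[b],[5,50,95]).round(4))
    for lo in (tip+.004,tip+.03,tip+.055):
        q=b&(z>lo)&(z<lo+.025)
        if q.sum()>8: print("  z",lo.round(3),q.sum(),np.percentile(y[q],[5,50,95]).round(4))
    g=(abs(x)<.022)&(abs(y)<.025)&(z>.094)&(z<.106)
    # lip planes: intersection of sloped lip (7.5 per 11 mm): y at z=98 by line fit
    o=[]
    for sg in(-1,1):
        q=g&(y*sg>3e-3)&(y*sg<.014)
        p=np.polyfit(z[q]-.098,y[q],1) if q.sum()>10 else [0,0];o.append(p[1]);print("  lip",sg,q.sum(),np.round(p,4),np.median(y[q]).round(4))
    print("  mid",np.mean(o).round(4))
E
python3 m.py
```

```text
time_s: 5.55
eef_pos: [0.5345, -0.1332, 0.2149]
tool_rot: [-3.141, 0.001, -2.872]
contact_force: [-1.1, -0.4, -0.5]
finger_gap: 0.0132
gripper_force: 58.8
TCP rig 0.0013793052292811949 -0.0028789003841314382 z 0.21494099449157567 tip 0.11954099449157567 [-3.14097834e+00  1.09553413e-03 -2.87239398e+00]
scene blade 249 x [-0.0113  0.0103] y [-0.0054 -0.0045 -0.002 ]
  z 0.124 80 [-0.0054 -0.0045 -0.0018]
  z 0.15 84 [-0.0053 -0.0045 -0.0021]
  z 0.175 82 [-0.0053 -0.0046 -0.002 ]
  lip -1 40 [-0.8298 -0.0106] -0.0105
  lip 1 98 [0.8735 0.0082] 0.0089
  mid -0.0012
wrist blade 198 x [-0.0104 -0.0092] y [-0.0058 -0.0039 -0.0022]
  z 0.124 45 [-0.0054 -0.0039 -0.0025]
  z 0.15 74 [-0.0059 -0.0042 -0.0026]
  z 0.175 77 [-0.0056 -0.0039 -0.0021]
  lip -1 364 [-0.796 -0.011] -0.0109
  lip 1 616 [0.9545 0.0063] 0.0082
  mid -0.0023
top blade 34 x [-0.0122 -0.0052] y [-0.001   0.0002  0.0006]
  z 0.124 16 [-0.0007  0.0003  0.0006]
  z 0.15 13 [-0.0009  0.0002  0.0006]
  lip -1 35 [-0.7982 -0.0094] -0.0096
  lip 1 36 [0.7406 0.0094] 0.0101
  mid 0.0
```

```bash
python3 -m jog '[[[0, 0.0013, 0], [0, 0, 0], 0], [[0, 0.0013, 0.0], [0, 0, 0], 0], [[0, 0.0013, 0.01], [0, 0, 0], 0], [[0, 0.0013, 0.02], [0, 0, 0], 0], [[0, 0.0013, 0.03], [0, 0, 0], 0], [[0, 0.0013, 0.04], [0, 0, 0], 0], [[0, 0.0013, 0.04], [0, 0, 0], 0], [[0, 0.0013, 0.04], [0, 0, 0], 0]]'; python3 m.py
python3 - <<'E'
from h import *
F=[]
for i in range(6):
    s=manip.sense();F.append(s["contact_force"]);eyes.camera("wrist")
print(np.round(F,2),np.mean(F,0))
E
```

```text
time_s: 6.5
eef_pos: [0.5336, -0.1319, 0.1739]
tool_rot: [3.141, -0.001, -2.872]
contact_force: [0.7, 0.5, -1.0]
finger_gap: 0.0133
gripper_force: 58.8
TCP rig 0.0009083188500719826 -0.001352044440104419 z 0.17386788107217932 tip 0.07846788107217932 [ 3.14115464e+00 -7.67956369e-04 -2.87240699e+00]
scene blade 520 x [-0.0229  0.0199] y [-0.0158 -0.0031  0.0115]
  z 0.082 364 [-0.0164 -0.0031  0.0121]
  z 0.108 79 [-0.0039 -0.003  -0.0007]
  z 0.133 71 [-0.0038 -0.003  -0.0002]
  lip -1 56 [ 0.1732 -0.0091] -0.0093
  lip 1 76 [0.7776 0.0085] 0.0095
  mid -0.0003
wrist blade 2247 x [-0.0222  0.0206] y [-0.0174 -0.0025  0.0124]
  z 0.082 2093 [-0.0175 -0.0025  0.0124]
  z 0.108 74 [-0.0045 -0.0025 -0.0011]
  z 0.133 78 [-0.0043 -0.0025 -0.0007]
  lip -1 434 [-0.6516 -0.0108] -0.0111
  lip 1 768 [0.9781 0.0063] 0.0087
  mid -0.0022
top blade 142 x [-0.0244 -0.0055] y [-0.0129  0.0018  0.0151]
  z 0.082 126 [-0.0135  0.0018  0.0153]
  z 0.108 11 [0.0012 0.002  0.0022]
  lip -1 24 [-0.7932 -0.0094] -0.0097
  lip 1 31 [0.9639 0.0094] 0.0101
  mid -0.0
[[ 0.1  -0.58 -0.39]
 [-0.49  0.43 -0.5 ]
 [-0.44 -0.42 -1.17]
 [ 1.   -0.35  0.23]
 [ 0.37 -0.61 -1.18]
 [-0.37  0.59 -1.11]] [ 0.02513467 -0.15467989 -0.68569832]
```

The blade is inside the lips, well centred, and the no-drag baseline is Fz ≈ -0.7 N. Continuing down in steps, reading the drag at each.

```bash
cat > f.py <<'E'
from h import *
F=[];Z=[]
for i in range(5):
    eyes.camera("wrist");s=manip.sense();F.append(s["contact_force"]);Z.append(s["eef_pos"][2])
print("t",round(s["time_s"],2),"tip mm",round(1000*(np.mean(Z)-.0954),1),"F",np.mean(F,0).round(2),"drag",round(np.mean(F,0)[2]+.7,2),"rot",s["tool_rot"].round(3))
E
python3 -m jog '[[[0, 0, 0.005], [0, 0, 0], 0], [[0, 0, 0.01], [0, 0, 0], 0], [[0, 0, 0.015], [0, 0, 0], 0], [[0, 0, 0.02], [0, 0, 0], 0], [[0, 0, 0.02], [0, 0, 0], 0], [[0, 0, 0.02], [0, 0, 0], 0]]' >/dev/null; python3 f.py
python3 -m jog '[[[0, 0, 0.001], [0, 0, 0], 0], [[0, 0, 0.002], [0, 0, 0], 0], [[0, 0, 0.003], [0, 0, 0], 0], [[0, 0, 0.004], [0, 0, 0], 0], [[0, 0, 0.004], [0, 0, 0], 0], [[0, 0, 0.004], [0, 0, 0], 0]]' >/dev/null; python3 f.py
```

```text
t 7.8 tip mm 59.0 F [ 0.06 -0.26 -0.43] drag 0.27 rot [-3.141  0.    -2.872]
t 8.65 tip mm 54.9 F [ 0.29 -0.15 -0.9 ] drag -0.2 rot [-3.142  0.    -2.872]
```

```bash
python3 -m jog '[[[0, 0, 0.001], [0, 0, 0], 0], [[0, 0, 0.002], [0, 0, 0], 0], [[0, 0, 0.003], [0, 0, 0], 0], [[0, 0, 0.004], [0, 0, 0], 0], [[0, 0, 0.004], [0, 0, 0], 0], [[0, 0, 0.004], [0, 0, 0], 0]]' >/dev/null; python3 f.py
python3 -m jog '[[[0, 0, 0.001], [0, 0, 0], 0], [[0, 0, 0.002], [0, 0, 0], 0], [[0, 0, 0.003], [0, 0, 0], 0], [[0, 0, 0.003], [0, 0, 0], 0], [[0, 0, 0.003], [0, 0, 0], 0]]' >/dev/null; python3 f.py
```

```text
t 9.5 tip mm 50.8 F [ 0.22 -0.2  -1.84] drag -1.14 rot [ 3.142 -0.    -2.872]
t 10.25 tip mm 47.9 F [ 0.25  0.43 -0.61] drag 0.09 rot [ 3.142  0.    -2.872]
```

```bash
python3 -m jog '[[[0, 0, 0.001], [0, 0, 0], 0], [[0, 0, 0.002], [0, 0, 0], 0], [[0, 0, 0.003], [0, 0, 0], 0], [[0, 0, 0.003], [0, 0, 0], 0], [[0, 0, 0.003], [0, 0, 0], 0]]' >/dev/null; python3 f.py;python3 f.py
```

```text
t 11.0 tip mm 44.8 F [ 0.26  0.22 -0.12] drag 0.58 rot [ 3.142 -0.    -2.872]
t 11.25 tip mm 44.8 F [ 0.33  0.37 -0.25] drag 0.45 rot [ 3.142 -0.    -2.872]
```

```bash
python3 -m jog '[[[0, 0, 0.001], [0, 0, 0], 0], [[0, 0, 0.002], [0, 0, 0], 0], [[0, 0, 0.002], [0, 0, 0], 0], [[0, 0, 0.002], [0, 0, 0], 0]]' >/dev/null; python3 f.py;python3 f.py
```

```text
t 11.9 tip mm 42.9 F [0.5  0.17 1.28] drag 1.98 rot [-3.142  0.    -2.872]
t 12.15 tip mm 42.9 F [0.26 0.19 1.65] drag 2.35 rot [-3.142  0.    -2.872]
```

```bash
python3 -m jog '[[[0, 0, 0.001], [0, 0, 0], 0], [[0, 0, 0.002], [0, 0, 0], 0], [[0, 0, 0.003], [0, 0, 0], 0], [[0, 0, 0.004], [0, 0, 0], 0], [[0, 0, 0.005], [0, 0, 0], 0], [[0, 0, 0.005], [0, 0, 0], 0], [[0, 0, 0.005], [0, 0, 0], 0]]'; python3 f.py;python3 f.py
```

```text
time_s: 12.85
eef_pos: [0.5337, -0.1318, 0.1332]
tool_rot: [3.141, -0.0, -2.872]
contact_force: [1.5, 0.1, 1.7]
finger_gap: 0.0134
gripper_force: 59.2
t 13.1 tip mm 37.8 F [0.41 0.55 1.83] drag 2.53 rot [ 3.141 -0.    -2.872]
t 13.35 tip mm 37.8 F [ 0.55 -0.07  1.  ] drag 1.7 rot [ 3.142 -0.    -2.872]
```

```bash
python3 -m jog '[[[0, 0, 0.001], [0, 0, 0], 0], [[0, 0, 0.0015], [0, 0, 0], 0], [[0, 0, 0.002], [0, 0, 0], 0], [[0, 0, 0.0025], [0, 0, 0], 0], [[0, 0, 0.003], [0, 0, 0], 0]]'; python3 f.py;python3 f.py;python3 f.py
```

```text
time_s: 13.85
eef_pos: [0.5339, -0.1319, 0.1304]
tool_rot: [-3.141, 0.0, -2.872]
contact_force: [-0.3, 0.7, 4.3]
finger_gap: 0.0135
gripper_force: 59.4
t 14.1 tip mm 34.9 F [0.48 0.36 4.83] drag 5.53 rot [-3.142  0.    -2.872]
t 14.35 tip mm 34.9 F [0.24 0.04 4.77] drag 5.47 rot [-3.142  0.    -2.872]
t 14.6 tip mm 34.9 F [0.19 0.49 4.64] drag 5.34 rot [-3.142  0.    -2.872]
```

```bash
python3 - <<'E'
from h import *
c=grab("scene");W=cloud(c);hsv=cv2.cvtColor(c["frame"],cv2.COLOR_RGB2HSV)
m=cv2.inRange(hsv,(50,150,40),(80,255,255));k,l,st,ce=cv2.connectedComponentsWithStats(m)
for i in range(1,k):
    if st[i,4]>40: P=W[l==i];print(ce[i].round(),np.median(P,0).round(3),np.percentile(P[:,2],[2,98]).round(4))
A=cv2.resize(c["frame"][100:330,130:390],(780,690)[:2],interpolation=cv2.INTER_CUBIC)
cv2.imwrite("pics/z.png",cv2.resize(A,(678,600))[...,::-1])
E
python3 f.py
```

```text
[463.  18.] [ 0.892 -0.084  0.427] [0.4133 0.439 ]
[144. 198.] [0.368 0.175 0.092] [0.0694 0.1024]
[233. 198.] [0.514 0.073 0.089] [0.0681 0.1023]
[307. 239.] [ 0.52  -0.139  0.158] [0.1263 0.1855]
t 14.9 tip mm 34.9 F [ 0.1  -0.08  4.4 ] drag 5.1 rot [-3.142  0.    -2.872]
```

View pics/z.png

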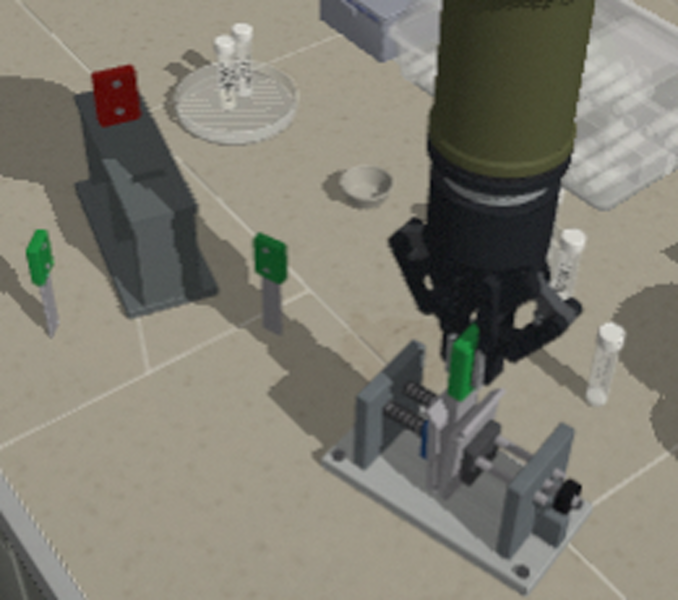

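The final view shows the green handle upright at (462,362) with its blade between the plates. The red gauge is still in its slot and the bystanders are undisturbed. Drag is steady at about 5 N with the tip at 35 mm, so I'm handing in.

```bash
python3 -c "
from workcell import manip
print(manip.job_done())"
```

```text
the job is handed in; nothing more can be done
None
```

I handed the job in at about 15 s with the arm holding the green gauge upright between the plates: the tip is about 35 mm above the bench, drag is steady at about 5 N (sprung plate back roughly 1.2–1.6 mm by estimate), and the last camera view showed the red gauge and other things in place.

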